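# Tip the test bars out of the blue flip-top box

### The job

Empty the blue flip-top box: take its crank handle and swing it up and over, away from the robot, until the box is fully upside down, so that its clear lid drops open by itself and all three steel test bars fall into the white tray below. Leave the box upside down with its lid hanging open and the bars in the tray, let go of the handle, and do not turn the grey box beside it.

Things in the scene. Friction and masses are not known exactly. Their poses are not given: they have to be found in the camera images.
- blue_stand: Fixed stand of the blue box: two aluminium uprights 181 mm high, a white tray between them. Origin on the work surface straight below the axle, midway between the uprights; z up, x away from the robot (within 12 deg), y along the axle towards the crank; axle 175 mm up. A like stand with a grey box stands about 0.3 m to its left or right: leave it.
- blue_tray (a point): Centre of the inner floor of the open white tray fixed in the blue stand, 10 mm above the work surface, 20 mm to +x of the stand's origin; axes as the stand's. Tray 200 (x) x 116 (y) mm outside, walls 4 mm thick, rim 42 mm above the work surface.
- blue_handle (a point): Middle of the blue crank sleeve, 16 mm diameter, 55 mm long along the stand's y, free to spin, so fingers closing along x can point down throughout. With blue_box = a it is at x = -60 cos a, y = 108.5, z = 175 + 60 sin a mm from the stand's origin (a = 0 at the start: robot's side). Crank arm 30 mm from it towards the box; outer end free, nothing above.
- blue_box (a joint): Turn of the blue box (84 x 92 x 52 mm, 4 mm walls, axle through its middle), with its crank, about the axle, rad: 0 upright as at the start, growing as its top goes away from the robot (handle up and over), 3.14 upside down, at a stop. Friction (0.12 N m, 2 to 3 N at the handle) keeps it where it is left.
- blue_lid (a joint): Opening of the blue box's clear lid (84 x 92 x 4 mm), rad: 0 shut. Hinged freely, no latch, on the rim nearest the robot when upright. Stays shut by its weight until the box is past a quarter turn, then hangs straight down: about 1.57 when the box is upside down, its edge 65 mm above the work surface.
- bar1: First steel notched-bar test piece, a plain square bar 10 x 10 x 55 mm, 43 g, long along its own y; origin at the centre of its underside. At the start it lies on the floor of the blue box, under the closed clear lid, long side about along the stand's y.
- bar2: Second steel notched-bar test piece, a plain square bar 10 x 10 x 55 mm, 43 g, long along its own y; origin at the centre of its underside. At the start it lies on the floor of the blue box, under the closed clear lid, long side about along the stand's y.
- bar3: Third steel notched-bar test piece, a plain square bar 10 x 10 x 55 mm, 43 g, long along its own y; origin at the centre of its underside. At the start it lies on the floor of the blue box, under the closed clear lid, long side about along the stand's y.
- grey_box (a joint): Turn of the grey box on the neighbouring stand, rad: 0 upright as at the start. Leave it there.

How it is judged:
On the way:
1. the blue box is turned past 125 degrees and its lid has swung open (value of joint blue_box above 2.2 rad and value of joint blue_lid above 0.5 rad), for 0.1 s.
At the end, for the whole second after the job is handed in: The blue box is upside down (turned more than 2.85 rad), its lid hangs open by more than 1.0 rad, all three steel bars lie at rest inside the white tray of the blue stand (within its walls, below 50 mm), and the grey box is still upright (within 0.25 rad) (value of joint blue_box above 2.85 rad and value of joint blue_lid above 1 rad and x of bar1 in the frame of blue_tray between -0.1 and 0.1 m and y of bar1 in the frame of blue_tray between -0.058 and 0.058 m and z of each of bar1, bar2, bar3 in the frame of blue_tray below 0.04 m and linear speed of each of bar1, bar2, bar3 below 0.03 m/s and x of bar2 in the frame of blue_tray between -0.1 and 0.1 m and y of bar2 in the frame of blue_tray between -0.058 and 0.058 m and x of bar3 in the frame of blue_tray between -0.1 and 0.1 m and y of bar3 in the frame of blue_tray between -0.058 and 0.058 m and value of joint grey_box below 0.25 rad); the robot touches nothing.
It fails at once if the lid is prised open while the blue box is still upright (value of joint blue_lid above 0.35 rad and value of joint blue_box below 0.8 rad).
It fails at once if the grey box is turned (value of joint grey_box above 0.35 rad).
It also fails if it takes over 42 s, if anything falls off the work surface, if the arm or the gripper's body presses on something with over 40 N, if the wrist force passes 120 N, or if a joint passes its speed limit or range.

### The arm

A 6-joint arm with a two-finger parallel gripper is mounted at the origin on the work surface. World frame = base frame: x ahead of the robot, y to its left, z up, the work surface at z = 0. Lengths are in m, angles in rad, forces in N, time in s.
With the tool pointing down it reaches from about 0.35 to 0.725 m from the base axis. Payload 6 kg.
Tool frame: the origin (TCP) lies midway between the tips of the shut fingers; the grasp point (between the pads) lies 19 mm behind it; z points along the fingers, y is the direction in which the jaws open and shut (so a half turn about z gives the same grasp; the last joint's range is limited). The gripper opens to 85 mm and grips with 20 to 120 N. Pads are 22 mm wide; open, the fingers measure 114 mm over their backs; the gripper's body (76 mm by 85 mm) begins 54 mm behind the grasp point. The pads swing forward as they close: fully open they stand 13 mm farther back than shut.
Start: joints at [-0.91, 0.04, 0.085, 0, -1.615, -0.334], TCP at [0.193, -0.568, 0.231] pointing down, gripper open.
Joint ranges: [-2.56, 2.56], [-1.29, 2.01], [-1.08, 1.49], [-3.29, 1.98], [-2.81, -0.18], [-2.99, 2.99]. Speed limits (rad/s): [2.57, 2.57, 3.01, 3.14, 3.14, 3.14].

### API

Orientations are given as a unit quaternion [w, x, y, z].
In Python, from cell import env gives the robot as it stands.
- The arm moves only by the tool arm_command, never from a script. Its argument "steps" is a list of rows, each a list of 3 entries, a list of its own where there are three numbers: the shift along the world's x, y, z in mm, then the turn, a rotation vector about the world's x, y, z in rad, then the opening, from 0 (shut) to 1 (fully open). In form: [[[tx, ty, tz], [wx, wy, wz], gripper], ...]. A call has exactly 10 rows; each row is the pose to reach, as a shift and turn from the pose commanded when the call began; what a row does not reach only later rows make up. A row lasts 1/8 s, in which the tool goes at most 62.5 mm and 10.7 degrees, less where a joint would pass 70% of its speed; a pose out of reach is approached as far as the arm can. A call with a gripper value outside its range is refused whole. The fingers move at their own pace and stop on an object; "newtons" is the grip in N (left out, the last holds). Time passes only in rows, so rows that repeat a pose let the fingers close, or fill a call up. It gives the time, the measured TCP pose, the force and the opening at its end, in the units of the state.
- env.state(): the state, without advancing time (a new reading comes with each control period).
- env.get_image(name): name is "scene" or "top" or "wrist"; returns a dict with "pixels" (420x560x3 uint8, red, green, blue), "mtx" (3x3 intrinsics, pixels), "dist_coeffs" ([k1, k2, p1, p2, k3] as OpenCV has them; the pictures are not rectified), "camera_from_world" (4x4, takes a point from world to camera coordinates). Camera axes: x right, y up, looking along -z (the intrinsics and any distortion apply to the point x, -y, -z); pixel columns grow to the right and rows downward; lengths in m; the calibration is good to about 2 mm. A picture is of the moment at which its call begins. There is no depth.
- env.hand_in(): hands the job in, once; it reports no verdict.
The state is a dict: "time_s": time; "qpos": joint angles; "qvel": joint speeds; "effort": joint torques, N m; "ee_pos": TCP position; "ee_rot": TCP orientation; "wrist_force": force on the tool from outside, world axes, zero at the start; "torque": the same for the moment, N m; "grip_width": finger opening in m.
Only numpy, scipy, OpenCV 4.12 (cv2) and the standard library are available. Lean on these libraries where they do the work, as an engineer would, in place of code of your own. Each camera call takes 0.05 s, during which the arm holds its last target.

## Working session

There is one attempt and no reset: what is moved stays moved. The work goes in short steps, Python scripts to look and compute and a tool call to move; the robot and the scene stay as the last step left them, time stands still between calls to the robot, and variables do not carry over. Pictures are saved under pics/ and viewed, and the job is handed in when it is done.

Besides the shell and the picture viewer there is one more tool, called after "Call:" by a JSON object that holds its "op" and its "data". arm_command: Moves the arm, as the interface text tells. Its arguments: {"type":"object","properties":{"steps":{"type":"array"},"newtons":{"type":"number"}},"required":["steps"]}

```bash
mkdir -p pics; ls; python3 - <<'E'
from cell import env
import cv2
s=env.state(); print(s)
for n in ["scene","top","wrist"]:
    im=env.get_image(n); cv2.imwrite(f"pics/{n}0.png",im["pixels"][:,:,::-1])
    print(n,im["mtx"],im["dist_coeffs"],im["camera_from_world"])
E
```

```text
pics
{'time_s': 0.0, 'qpos': array([-9.10317082e-01,  4.07764850e-02,  8.37687354e-02, -4.87746590e-04,
       -1.61551714e+00, -3.33679419e-01]), 'qvel': array([-6.07172575e-04,  4.04052085e-04,  6.38156561e-04,  1.52378468e-05,
        1.88629444e-03, -3.91509724e-04]), 'effort': array([ 2.85360824e-03, -3.68213940e+01,  3.47413015e+01,  6.93204045e+00,
       -5.44670300e-03, -1.66378817e-05]), 'ee_pos': array([ 0.19256248, -0.56788896,  0.23027102]), 'ee_rot': array([-1.97988824e-04, -1.62684250e-01,  9.86677773e-01,  8.75868188e-04]), 'wrist_force': array([-1.10929962,  0.23898787, -0.2127159 ]), 'torque': array([-0.01833906, -0.05654173,  0.02105633]), 'grip_width': 0.08530286322106308}
scene [[494.72050583   0.         284.78921543]
 [  0.         494.72050583 212.25657487]
 [  0.           0.           1.        ]] [0.03417018 0.         0.         0.         0.        ] [[ 0.03250539  0.99943662  0.00835764 -0.03203286]
 [-0.75247442  0.01896792  0.65834828  0.29175987]
 [ 0.65781885 -0.02768878  0.75266705 -1.41097996]
 [ 0.          0.          0.          1.        ]]
top
[... 158 characters left out ...]
        0.          0.        ] [[ 2.51870505e-02 -9.99676318e-01  3.58773408e-03 -5.44975592e-04]
 [ 9.96392022e-01  2.53949369e-02  8.09816971e-02 -5.43940783e-01]
 [-8.10465951e-02  1.53509952e-03  9.96709132e-01 -8.22039872e-01]
 [ 0.00000000e+00  0.00000000e+00  0.00000000e+00  1.00000000e+00]]
wrist [[313.81376944   0.         282.07393436]
 [  0.         313.81376944 207.87351877]
 [  0.           0.           1.        ]] [-0.05989787  0.          0.          0.          0.        ] [[-0.32093381  0.94710003  0.00174132  0.59919081]
 [-0.90032468 -0.30451184 -0.31094696  0.04152484]
 [-0.29396762 -0.10136115  0.95042567 -0.37953615]
 [ 0.          0.          0.          1.        ]]
```

View pics/scene0.png

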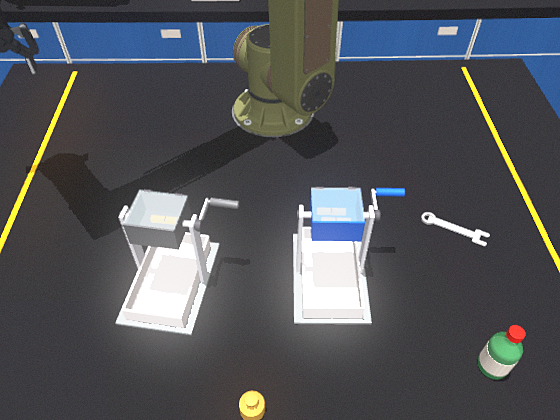

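View pics/top0.png

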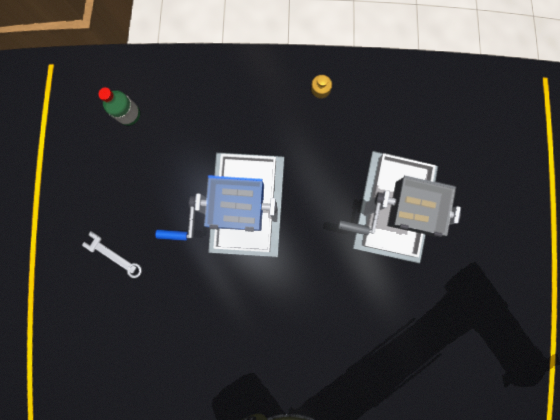

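View pics/wrist0.png

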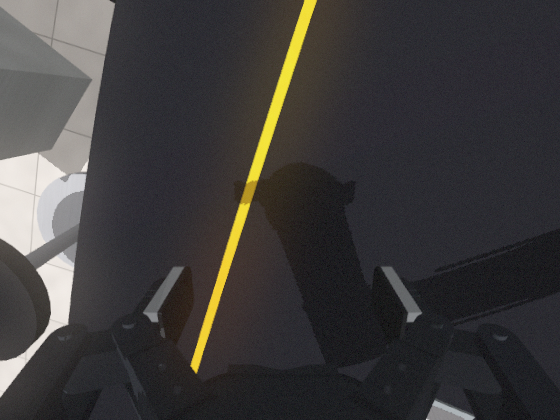

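The scene view shows the blue box at about (337,213) with its crank sleeve at (391,192). The grey stand is to its left at about (155,215). In the top view the sleeve is at about (171,235) and the blue box at (236,203). Next I'll measure the sleeve and stand axis.

```bash
cat > h.py <<'E'
import numpy as np, cv2
from cell import env
def ray(im,uv):
    K=im["mtx"];d=np.array(im["dist_coeffs"]);T=im["camera_from_world"]
    p=cv2.undistortPoints(np.array(uv,float).reshape(-1,1,2),K,d).reshape(-1,2)
    c=np.c_[p[:,0],-p[:,1],-np.ones(len(p))]
    R=T[:3,:3]; o=-R.T@T[:3,3]; return o,(c@R)/np.linalg.norm(c,axis=1)[:,None]
def onz(im,uv,z):
    o,d=ray(im,uv); return o+d*((z-o[2])/d[:,2])[:,None]
def tri(a,ua,b,ub):
    o1,d1=ray(a,ua);o2,d2=ray(b,ub);r=[]
    for x,y in zip(d1,d2):
        t=np.linalg.lstsq(np.c_[x,-y],o2-o1,rcond=None)[0]; p=o1+t[0]*x;q=o2+t[1]*y
        r.append([*(p+q)/2,np.linalg.norm(p-q)])
    return np.array(r)
def proj(im,P):
    T=im["camera_from_world"];c=np.array(P,float).reshape(-1,3)@T[:3,:3].T+T[:3,3]
    c=c*[1,-1,-1]
    return cv2.projectPoints(c,np.zeros(3),np.zeros(3),im["mtx"],np.array(im["dist_coeffs"]))[0].reshape(-1,2)
def sleeve(im,sat=185,verbose=True):
    hsv=cv2.cvtColor(im["pixels"],cv2.COLOR_RGB2HSV)
    m=cv2.inRange(hsv,(98,sat,60),(125,255,255))
    n,l,st,c=cv2.connectedComponentsWithStats(m)
    out=[]
    for i in range(1,n):
        if st[i,4]>40: out.append((st[i].tolist(),cv2.minAreaRect(np.argwhere(l==i)[:,::-1].astype(np.float32))))
    return out
E
python3 - <<'E'
from h import *
for n in ["scene","top"]:
    im=env.get_image(n); print(n)
    for o in sleeve(im): print(o)
E
```

```text
scene
([485, 52, 41, 2, 44], ((505.0, 52.5), (40.0, 1.0), -0.0))
([390, 58, 56, 2, 64], ((417.5, 58.5), (1.0, 55.0), 90.0))
([97, 61, 45, 1, 45], ((119.0, 61.0), (44.0, 0.0), 180.0))
([376, 191, 29, 5, 99], ((390.0, 193.0), (4.0, 28.0), 90.0))
top
([155, 230, 32, 10, 268], ((170.34426879882812, 234.713134765625), (30.8726863861084, 8.963037490844727), 5.194429397583008))
```

```bash
python3 - <<'E'
from h import *
t=env.get_image("top"); s=env.get_image("scene")
for o in sleeve(s,120): 
    if o[0][1]>150: print(o)
(r,)=[o[1] for o in sleeve(t)]
ct=r[0]; bx=cv2.boxPoints(r); print(bx)
print("top on z=.175", onz(t,[ct],.175))
a=np.deg2rad(5.19); u=np.array([np.cos(a),np.sin(a)])*15.4
e=onz(t,[np.array(ct)-u,np.array(ct)+u],.175); print("ends",e,np.linalg.norm(e[0]-e[1]), "axis ang from +y deg",np.rad2deg(np.arctan2(-(e[0]-e[1])[0],(e[0]-e[1])[1])))
for v in [(390.3,192.3)]: print(tri(t,[ct],s,[v]))
# white/bright-grey tray plate in top
im=t["pixels"]; hsv=cv2.cvtColor(im,cv2.COLOR_RGB2HSV)
m=cv2.inRange(hsv,(0,0,90),(180,70,255)); m[:140]=0; m[270:]=0; m[:,:195]=0; m[:,300:]=0
c=cv2.findContours(m,cv2.RETR_EXTERNAL,cv2.CHAIN_APPROX_SIMPLE)[0]; c=max(c,key=cv2.contourArea)
rr=cv2.minAreaRect(c); q=cv2.boxPoints(rr); print(rr,q); Q=onz(t,q,.003); print(Q, [np.linalg.norm(Q[i]-Q[i-1]) for i in range(4)]); print(Q.mean(0))
z=np.hstack([cv2.resize(im[140:270,140:300],None,fx=4,fy=4)[:, :, ::-1]]); cv2.imwrite("pics/t_z.png",z)
z=cv2.resize(s["pixels"][170:330,270:420],None,fx=3.7,fy=3.7)[:,:,::-1]; cv2.imwrite("pics/s_z.png",z)
E
```

```text
([375, 188, 30, 9, 240], ((389.5, 192.0), (8.0, 29.0), 90.0))
([310, 218, 55, 24, 1039], ((336.4953918457031, 230.4148406982422), (54.19626235961914, 21.908327102661133), 3.2397005558013916))
[[154.6     237.80002]
 [155.34485 228.86209]
 [186.13104 231.42761]
 [185.3862  240.36554]]
top on z=.175 [[0.4925539  0.22184467 0.175     ]]
ends [[0.49420716 0.24957962 0.175     ]
 [0.49089498 0.19435238 0.175     ]] 0.05532647376529868 axis ang from +y deg -3.432131997359382
[[0.49255791 0.22112005 0.17274981 0.00268678]]
((244.77865600585938, 205.974609375), (72.21847534179688, 104.62960052490234), 3.4473867416381836) [[205.58896 256.0234 ]
 [211.88055 151.58315]
 [283.96835 155.92581]
 [277.67676 260.3661 ]]
[[0.45245454 0.19357903 0.003     ]
 [0.68403152 0.1896079  0.003     ]
 [0.67773274 0.02873825 0.003     ]
 [0.44746399 0.03629895 0.003     ]] [np.float64(0.15735923310035554), np.float64(0.2316110246444232), np.float64(0.16099292331425202), np.float64(0.2303928456339845)]
[0.5654207  0.11205603 0.003     ]
```

View pics/t_z.png

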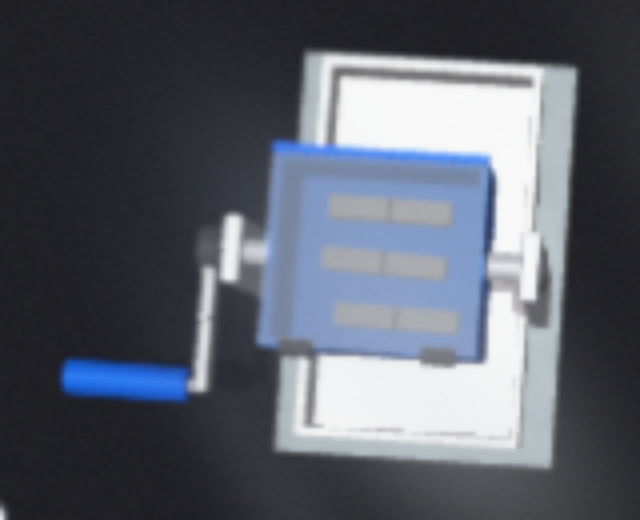

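View pics/s_z.png

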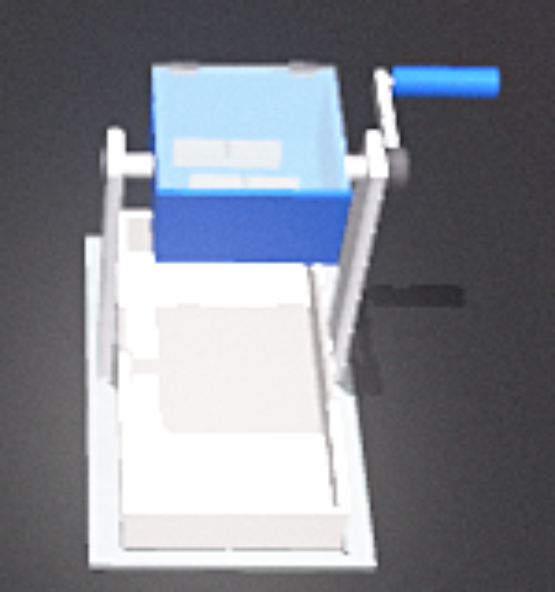

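Call:
{"op": "arm_command", "data": {"steps": [[[0, 0, 60], [0, 0, 0.15], 1], [[15, 40, 90], [0, 0, 0.3], 1], [[36, 95, 100], [0, 0, 0.45], 1], [[58, 152, 100], [0, 0, 0.6], 1], [[79, 209, 100], [0, 0, 0.75], 1], [[100, 266, 100], [0, 0, 0.9], 1], [[122, 322, 100], [0, 0, 1.05], 1], [[143, 379, 100], [0, 0, 1.19], 1], [[165, 436, 100], [0, 0, 1.19], 1], [[187, 493, 100], [0, 0, 1.19], 1]]}}

```text
time_s: 1.6
ee_pos: [0.3797, -0.0732, 0.3317]
ee_rot: [0.001, -0.688, 0.726, -0.0]
wrist_force: [1.9, -1.9, 1.1]
grip_width: 0.0859
```

Call:
{"op": "arm_command", "data": {"steps": [[[21, 57, 0], [0, 0, 0], 1], [[43, 114, 0], [0, 0, 0], 1], [[64, 171, 0], [0, 0, 0], 1], [[86, 228, 0], [0, 0, 0], 1], [[107, 285, 0], [0, 0, 0], 1], [[113, 299, -30], [0, 0, 0], 1], [[113, 299, -70], [0, 0, 0], 1], [[113, 299, -100], [0, 0, 0], 1], [[113, 299, -100], [0, 0, 0], 1], [[113, 299, -100], [0, 0, 0], 1]]}}

```text
time_s: 2.85
ee_pos: [0.4931, 0.2238, 0.2332]
ee_rot: [0.001, -0.688, 0.726, -0.0]
wrist_force: [-0.5, 0.9, 1.1]
grip_width: 0.0853
```

```bash
python3 - <<'E'
from h import *
s=env.state(); print(s['ee_pos'],s['ee_rot'],s['qpos'])
for n in ["wrist","top"]:
    im=env.get_image(n); cv2.imwrite(f"pics/{n}1.png",im["pixels"][:,:,::-1])
    for o in sleeve(im,150): print(n,o, onz(im,[o[1][0]],.175))
    print(proj(im,[[.4925,.2215,.175],s['ee_pos']]))
E
```

```text
[0.4931368  0.22378332 0.23316332] [ 1.02970696e-03 -6.87727653e-01  7.25967933e-01 -4.18598575e-04] [ 7.97967436e-01 -1.17394693e-01 -6.52591290e-02  9.19251174e-04
 -1.62090722e+00 -8.52007010e-01]
wrist ([66, 0, 30, 138, 1072], ((80.39935302734375, 68.51597595214844), (139.85232543945312, 8.308680534362793), 80.98067474365234)) [[0.61115565 0.11447472 0.175     ]]
wrist ([270, 183, 24, 80, 1785], ((281.5, 222.5), (79.0, 23.0), 90.0)) [[0.49449361 0.22056711 0.175     ]]
[[284.4886579  223.6295271 ]
 [284.06563235 268.82185311]]
top ([208, 175, 54, 6, 84], ((234.4822235107422, 177.74871826171875), (53.22154235839844, 2.279905319213867), 4.085616588592529)) [[0.5959484  0.11221104 0.175     ]]
top ([155, 230, 32, 11, 286], ((170.5706024169922, 234.58233642578125), (31.44556427001953, 9.203579902648926), 4.398705005645752)) [[0.49261972 0.22147961 0.175     ]]
[[170.55615214 234.6501128 ]
 [158.62699717 233.00385624]]
```

View pics/wrist1.png

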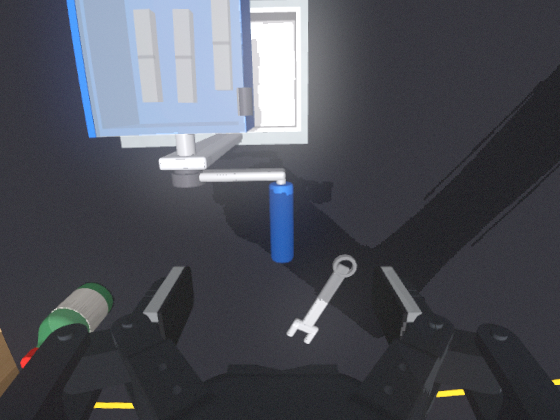

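View pics/top1.png

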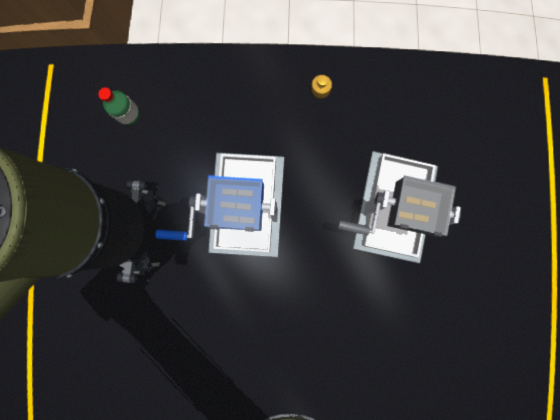

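The wrist view shows the sleeve at about (282,222), centred between the jaws and parallel to the pads. It agrees with the top-view fix to 2 mm, so I'll lower and grip.

Call:
{"op": "arm_command", "data": {"steps": [[[0, 0, -30], [0, 0, 0], 1], [[0, 0, -55], [0, 0, 0], 1], [[0, 0, -77], [0, 0, 0], 1], [[0, 0, -77], [0, 0, 0], 1], [[0, 0, -77], [0, 0, 0], 0], [[0, 0, -77], [0, 0, 0], 0], [[0, 0, -77], [0, 0, 0], 0], [[0, 0, -77], [0, 0, 0], 0], [[0, 0, -77], [0, 0, 0], 0], [[0, 0, -77], [0, 0, 0], 0]], "newtons": 40}}

```text
time_s: 4.2
ee_pos: [0.4938, 0.2239, 0.155]
ee_rot: [0.001, -0.688, 0.726, -0.001]
wrist_force: [4.9, -0.2, -0.6]
grip_width: 0.0147
```

```bash
python3 - <<'E'
from h import *
s=env.state(); print(s['ee_pos'],s['wrist_force'],s['grip_width'])
im=env.get_image("wrist"); cv2.imwrite("pics/wrist2.png",im["pixels"][:,:,::-1])
E
```

```text
[0.49376167 0.22386126 0.15504889] [ 4.9296172  -0.21766521 -0.60634215] 0.014675774789868687
```

View pics/wrist2.png

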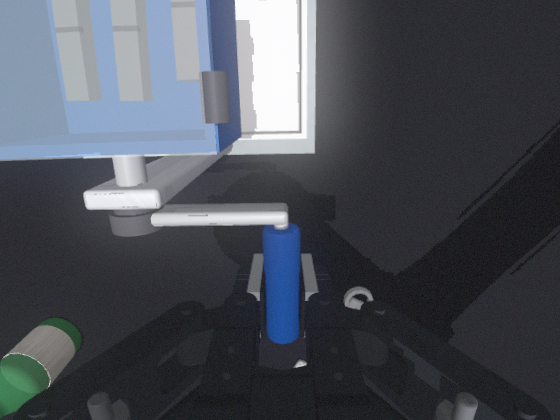

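The sleeve is gripped at a width of 14.7 mm, with the arm tip at (280,215) clear of the pads. Now the first 60° of the arc.

Call:
{"op": "arm_command", "data": {"steps": [[[0.3, 0, 6.3], [0, 0, 0], 0], [[1.3, -0.1, 12.5], [0, 0, 0], 0], [[2.9, -0.2, 18.5], [0, 0, 0], 0], [[5.2, -0.3, 24.4], [0, 0, 0], 0], [[8, -0.4, 30], [0, 0, 0], 0], [[11.5, -0.6, 35.3], [0, 0, 0], 0], [[15.4, -0.8, 40.1], [0, 0, 0], 0], [[19.9, -1.1, 44.6], [0, 0, 0], 0], [[24.7, -1.4, 48.5], [0, 0, 0], 0], [[30, -1.6, 52], [0, 0, 0], 0]]}}

```text
time_s: 5.5
ee_pos: [0.5226, 0.2227, 0.2064]
ee_rot: [-0.0, -0.688, 0.726, 0.001]
wrist_force: [0.4, 5.4, -6.1]
grip_width: 0.0145
```

```bash
python3 - <<'E'
from h import *
s=env.state(); print(s['ee_pos'],s['wrist_force'],s['torque'],s['grip_width'])
im=env.get_image("scene"); cv2.imwrite("pics/scene3.png",im["pixels"][:,:,::-1])
E
```

```text
[0.5226115  0.2226532  0.20637796] [ 0.43337085  5.35868374 -6.14436933] [ 1.55837985 -0.20772083  0.04293743] 0.01450683459817264
```

View pics/scene3.png

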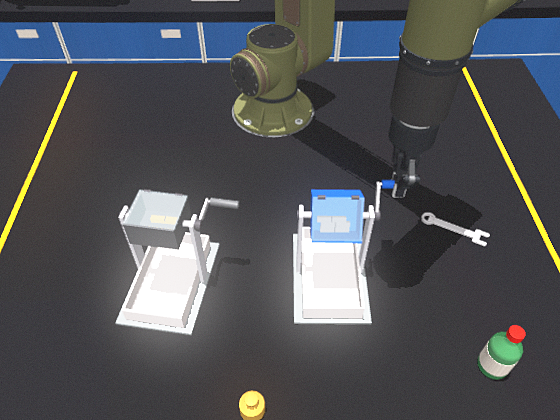

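Call:
{"op": "arm_command", "data": {"steps": [[[5.6, -0.2, 2.8], [0, 0, 0], 0], [[11.5, -0.5, 5.1], [0, 0, 0], 0], [[17.5, -0.8, 6.7], [0, 0, 0], 0], [[23.7, -1, 7.7], [0, 0, 0], 0], [[30, -1.3, 8], [0, 0, 0], 0], [[36.3, -1.6, 7.7], [0, 0, 0], 0], [[42.5, -1.9, 6.7], [0, 0, 0], 0], [[48.5, -2.2, 5.1], [0, 0, 0], 0], [[54.4, -2.5, 2.8], [0, 0, 0], 0], [[60, -2.8, 0], [0, 0, 0], 0]]}}

```text
time_s: 6.8
ee_pos: [0.5827, 0.2205, 0.2076]
ee_rot: [0.001, -0.688, 0.726, 0.0]
wrist_force: [-2.8, 6.0, 0.3]
grip_width: 0.015
```

```bash
python3 - <<'E'
from h import *
s=env.state(); print(s['ee_pos'],s['wrist_force'],s['torque'],s['grip_width'])
im=env.get_image("scene"); cv2.imwrite("pics/scene4.png",im["pixels"][:,:,::-1])
E
```

```text
[0.58271934 0.22045723 0.20760785] [-2.79553695  6.02793019  0.31703679] [ 2.18478324  0.95390261 -0.0090688 ] 0.014979211692171911
```

View pics/scene4.png

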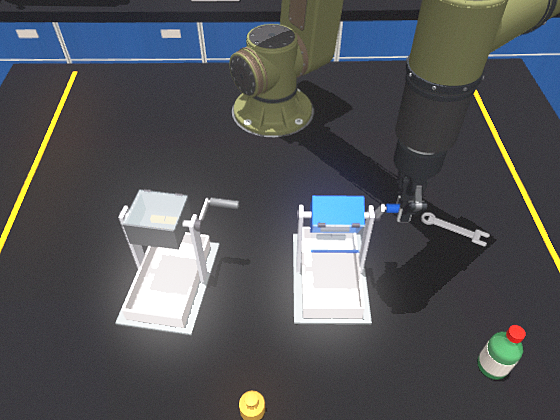

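The box is at about 120° and the lid has started to swing open at about (335,240). On to the stop.

Call:
{"op": "arm_command", "data": {"steps": [[[5.3, -0.2, -3.5], [0, 0, 0], 0], [[10.1, -0.4, -7.4], [0, 0, 0], 0], [[14.6, -0.6, -11.9], [0, 0, 0], 0], [[18.5, -0.8, -16.7], [0, 0, 0], 0], [[22, -1, -22], [0, 0, 0], 0], [[24.8, -1.1, -27.6], [0, 0, 0], 0], [[27.1, -1.2, -33.5], [0, 0, 0], 0], [[28.7, -1.2, -39.5], [0, 0, 0], 0], [[29.7, -1.2, -45.7], [0, 0, 0], 0], [[30, -1.2, -52], [0, 0, 0], 0]]}}

```text
time_s: 8.1
ee_pos: [0.6139, 0.2193, 0.1568]
ee_rot: [0.002, -0.688, 0.726, -0.001]
wrist_force: [0.6, 5.8, 1.9]
grip_width: 0.0148
```

```bash
python3 - <<'E'
from h import *
s=env.state(); print(s['ee_pos'],s['wrist_force'],s['torque'],s['grip_width'])
im=env.get_image("scene"); cv2.imwrite("pics/scene5.png",im["pixels"][:,:,::-1])
cv2.imwrite("pics/scene5z.png",cv2.resize(im["pixels"][170:330,270:450],None,fx=3.7,fy=3.7)[:,:,::-1])
E
```

```text
[0.61386825 0.21931906 0.15681536] [0.64962771 5.78665701 1.86010238] [ 2.04483906 -0.17748318  0.09061349] 0.014817429525878357
```

View pics/scene5z.png

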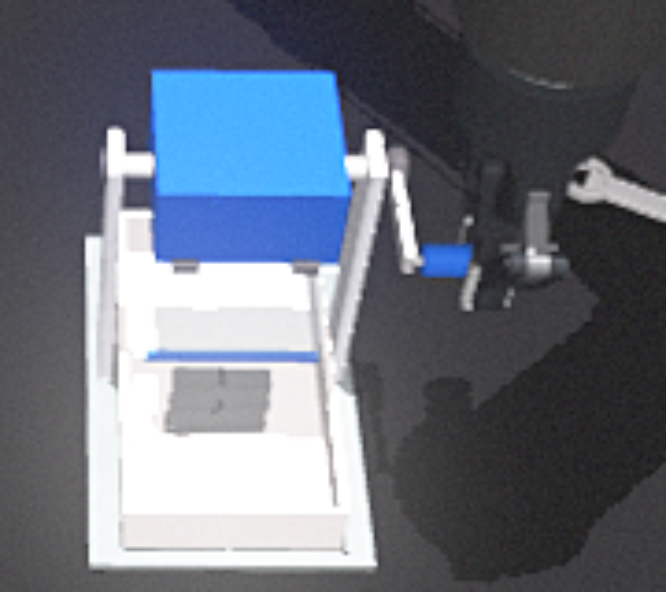

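The box is upside down, the lid hangs with its edge at about (235,355) in the zoom, and all three bars lie side by side in the tray at about (218,400). Next I'll release and withdraw upward.

Call:
{"op": "arm_command", "data": {"steps": [[[0, 0, -1], [0, 0, 0], 0], [[0, 0, -1], [0, 0, 0], 0.55], [[0, 0, -1], [0, 0, 0], 0.55], [[0, 0, -1], [0, 0, 0], 0.55], [[0, 0, -1], [0, 0, 0], 0.55], [[0, 0, 10], [0, 0, 0], 0.55], [[0, 0, 35], [0, 0, 0], 0.55], [[0, 0, 75], [0, 0, 0], 0.55], [[0, 15, 120], [0, 0, 0], 0.55], [[0, 30, 150], [0, 0, 0], 0.55]]}}

```text
time_s: 9.4
ee_pos: [0.6129, 0.2481, 0.3083]
ee_rot: [0.002, -0.688, 0.726, -0.001]
wrist_force: [-0.1, -0.1, -0.4]
grip_width: 0.0469
```

```bash
python3 - <<'E'
from h import *
s=env.state(); print(s['ee_pos'],s['wrist_force'],s['torque'],s['grip_width'])
im=env.get_image("scene"); t=env.get_image("top")
A=cv2.resize(im["pixels"][170:330,270:420],(540,576))
B=cv2.resize(t["pixels"][140:290,150:300],(256,256)); C=np.zeros((576,256,3),np.uint8); C[:256]=B
D=cv2.resize(im["pixels"],(256,192)); C[300:492]=D
cv2.imwrite("pics/f6.png",np.hstack([A,C])[:,:,::-1])
# sleeve
for n,q in (("scene",im),("top",t)):
    for o in sleeve(q,150):
        if o[0][1]>150: print(n,o[0],o[1],onz(q,[o[1][0]],.175))
# bars: dark grey in tray in scene
g=cv2.cvtColor(im["pixels"],cv2.COLOR_RGB2GRAY)[265:300,312:350]; m=(g<140).astype(np.uint8)
n,l,st,c=cv2.connectedComponentsWithStats(m)
for i in range(1,n):
    if st[i,4]>20:
        p=np.argwhere(l==i); q=np.array([[p[:,1].min(),p[:,0].min()],[p[:,1].max(),p[:,0].max()]])+[312,265]; print(q.tolist(),onz(im,q,.02))
E
```

```text
[0.61288813 0.24810339 0.30827583] [-0.11130975 -0.08130008 -0.40675534] [ 0.09277308 -0.05722261  0.01369308] 0.046853077260992575
scene [310, 188, 55, 53, 2666] ((337.0, 214.0), (52.0, 54.0), 90.0) [[0.54793384 0.11007485 0.175     ]]
scene [383, 236, 33, 10, 287] ((399.0, 240.5), (9.0, 32.0), 90.0) [[0.61302007 0.21397524 0.175     ]]
top [161, 162, 32, 11, 303] ((176.35400390625, 167.19029235839844), (31.06437110900879, 9.911331176757812), 3.814074993133545) [[0.61282499 0.21726363 0.175     ]]
top [204, 177, 61, 52, 2501] ((234.36553955078125, 203.61380004882812), (57.13529586791992, 49.4951057434082), 4.763641834259033) [[0.55002389 0.11064844 0.175     ]]
```

View pics/f6.png

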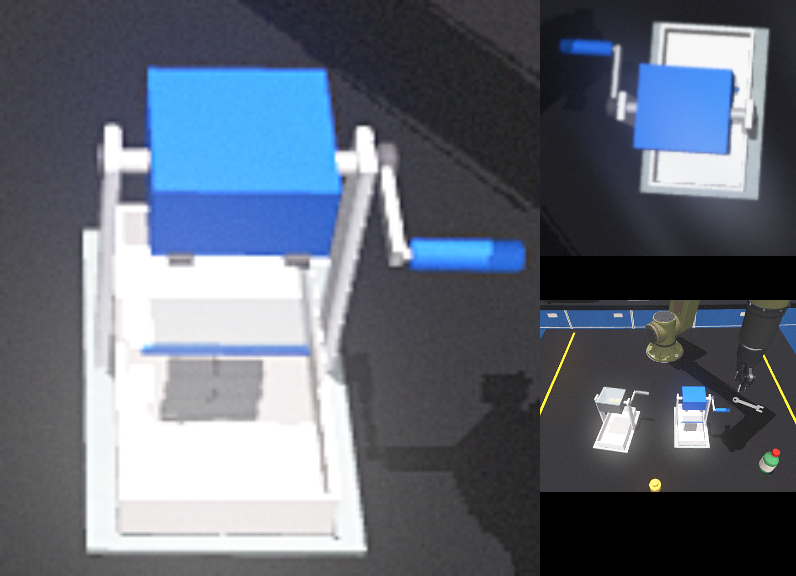

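Box inverted and handle free: both views put the sleeve at x≈0.613 m, +120 mm from the start, at axle height. I'll zoom in to count the bars.

```bash
python3 - <<'E'
from h import *
im=env.get_image("scene")
t=env.get_image("top"); print(tri(t,[(176.35,167.2)],im,[(399,240.5)]))
P=im["pixels"][262:295,305:352]
Q=cv2.normalize(P,None,0,255,cv2.NORM_MINMAX)
cv2.imwrite("pics/bars.png",cv2.resize(Q,None,fx=14,fy=14,interpolation=cv2.INTER_CUBIC)[:,:,::-1])
g=cv2.cvtColor(im["pixels"],cv2.COLOR_RGB2GRAY); print(g[264:292,322:336:4].T)
E
```

```text
[[0.61267865 0.21564613 0.17494698 0.00314676]]
[[240 197 158 145 171 217 159 167 169 160 158 162 169 164 171 162 160 168
  171 173 166 158 156 255 255 255 255 255]
 [239 199 157 144 168 218 159 164 169 163 159 168 168 168 166 166 166 167
  170 170 168 158 163 255 255 255 255 255]
 [240 202 160 144 173 224 136 139 146 139 154 163 169 167 158 153 156 172
  170 167 164 156 193 255 255 255 255 255]
 [237 199 159 140 173 241 154 163 165 163 161 165 165 165 165 165 164 167
  161 164 167 157 164 255 255 255 255 255]]
```

View pics/bars.png

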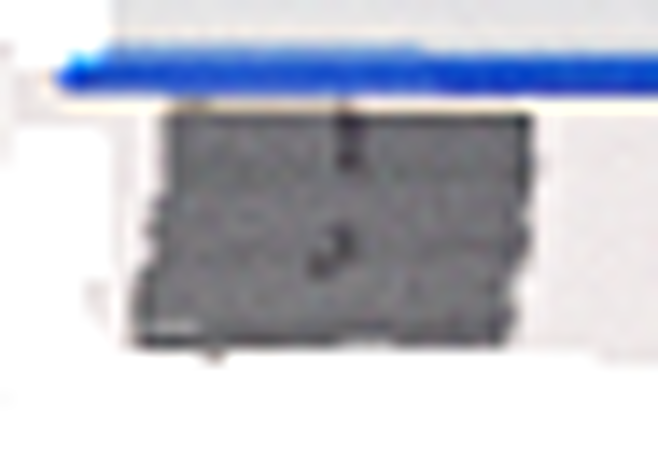

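```bash
python3 - <<'E'
from h import *
im=env.get_image("wrist"); cv2.imwrite("pics/wrist7.png",im["pixels"][:,:,::-1])
print(env.state()["time_s"])
E
```

```text
9.65
```

View pics/wrist7.png

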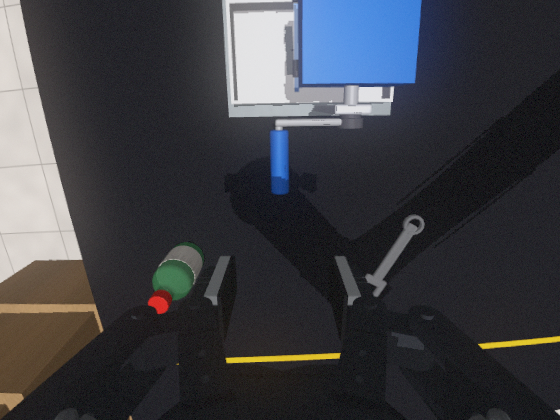

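The wrist view shows only part of the bars at about (287,62), mostly hidden by the box. I'll tilt and look from farther out to confirm the count.

Call:
{"op": "arm_command", "data": {"steps": [[[10, 0, 10], [0, 0.1, 0], 0.55], [[20, 0, 20], [0, 0.2, 0], 0.55], [[30, -10, 30], [0, 0.3, 0], 0.55], [[40, -20, 40], [0, 0.4, 0], 0.55], [[40, -30, 40], [0, 0.5, 0], 0.55], [[40, -40, 40], [0, 0.55, 0], 0.55], [[40, -40, 40], [0, 0.55, 0], 0.55], [[40, -40, 40], [0, 0.55, 0], 0.55], [[40, -40, 40], [0, 0.55, 0], 0.55], [[40, -40, 40], [0, 0.55, 0], 0.55]]}}

```text
time_s: 10.9
ee_pos: [0.6371, 0.2049, 0.3362]
ee_rot: [-0.192, -0.663, 0.7, 0.185]
wrist_force: [-0.3, 0.2, 0.5]
grip_width: 0.0469
```

```bash
python3 - <<'E'
from h import *
im=env.get_image("wrist"); cv2.imwrite("pics/wrist8.png",im["pixels"][:,:,::-1])
print(env.state()["time_s"])
print(proj(im,[[.5465+.06,.11,.01]]))
E
```

```text
10.95
[[173.4434274   99.53243216]]
```

View pics/wrist8.png

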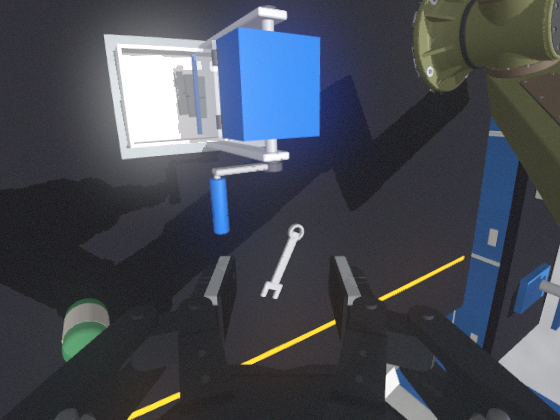

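```bash
python3 - <<'E'
from h import *
im=env.get_image("wrist")
P=im["pixels"][55:130,165:225]
cv2.imwrite("pics/bars2.png",cv2.resize(P,None,fx=8,fy=8,interpolation=cv2.INTER_CUBIC)[:,:,::-1])
print(onz(im,[(176,68),(177,114),(207,68),(207,114)],.02))
s=env.get_image("scene");print(onz(s,[(314.5,286.5),(342.5,270)],.02))
E
```

```text
[[0.59995066 0.07152928 0.02      ]
 [0.60669036 0.12872895 0.02      ]
 [0.55854053 0.07176654 0.02      ]
 [0.5657483  0.13156415 0.02      ]]
[[0.606149   0.07215677 0.02      ]
 [0.56762042 0.13309088 0.02      ]]
```

View pics/bars2.png

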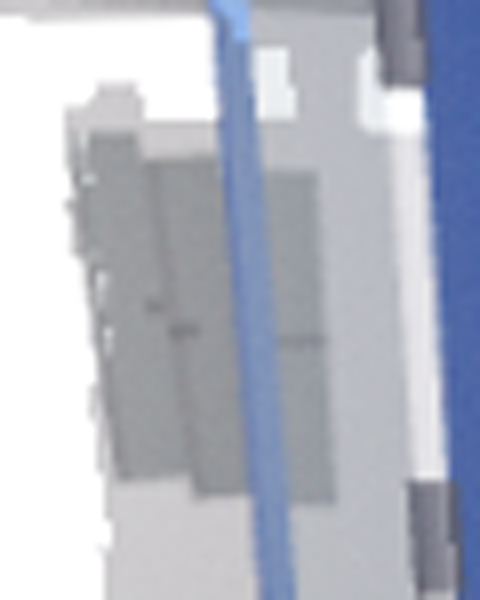

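The zoom shows three separate bars side by side in the tray. They span x 0.56–0.61 and y 0.07–0.13 m, well inside the tray walls (about x 0.47–0.67, y 0.05–0.17). The gripper is clear, so I'm handing in.

```bash
python3 - <<'E'
from cell import env
s=env.state(); print(s["time_s"],s["wrist_force"],s["qvel"].round(3))
print(env.hand_in())
E
```

```text
11.05 [-0.68206812 -0.78277585  0.10397988] [-0.002  0.004 -0.    -0.001  0.     0.001]
the job is handed in; nothing more can be done
None
```

I gripped the blue crank sleeve, swung it 180° up and over to the stop, let go and backed off, then handed in at 11 s of the 42 s allowed. The hand-in gives no verdict, so the result rests on my own checks.

- **Box:** it is upside down. The sleeve triangulates to (0.613, 0.216, 0.175) m, about 120 mm beyond its start and back at axle height. The two rays missed each other by 3 mm, close to the 2 mm calibration.
- **Lid:** it hangs straight down below the box in the scene and wrist views. I did not measure its angle.
- **Bars:** all three lie side by side on the tray floor at about x 0.56–0.61 m, y 0.07–0.13 m, well inside the walls. One is partly seen through the clear lid. The scene and wrist cameras agree on their position to about 1 cm.
- **Grey box:** it looked upright and unmoved after the release, and the arm did not go near it.
- **Arm:** the gripper is clear of everything, and the wrist force was about 1 N at hand-in. The readings I took during the swing were at most about 8 N.

No check failed. The only disagreements were millimetre-level differences in the sleeve position between cameras.

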